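# Clamp a glued test coupon evenly in the twin-screw press

### The job

Take the timber coupon with the glued-on doubler out of its rack, lay it flat with the doubler on top, and put the doubler end into the small bonding press so that the whole doubler is under the pressing plate, in the middle, with the coupon pointing straight in. Then wind the plate down with the two screw knobs, turning them alternately a little at a time so that neither end of the beam ever gets more than about 5 mm lower than the other, until the plate is level and bears on the doubler with its springs squeezed about half-way (3 mm). Let go of everything, and leave the plain board, the mug and the calculator where they are.

Things in the scene. Friction and masses are not known exactly. Their poses are not given: they have to be found in the camera images.
- coupon_center (a point): Test coupon: pale timber strip 160 x 56 x 15 mm with a darker doubler block 75 x 56 x 12 glued on one broad face, flush with one end (27 thick there); 0.1 to 0.2 kg. Point: middle of the strip. x: along the length to the doubler end (plain strip from x = -80 to +5). y: square to the broad faces, to the doubler's side. z: across the 56 mm width. Loaded, it lies with y up.
- doubler (a point): Middle of the coupon's 27 mm thick end, 42.5 along x and 6 along y from coupon_center; same axes. Centre of mass: coupon_center x +12, y +4. At the start the coupon stands on its long edge (z up) in one of the rack's slots, doubler end away from the robot, doubler on the left (+y) face. When laid flat doubler up, the strip's broad face is on the desk.
- rack: Low fixed grey metal rack 165 (x) by 185 (y) mm, origin under its centre. Its floor is 10 mm high; two slots along its x at y = +42.5 and -42.5, each between two ribs 44 mm apart that reach 24 mm above the desk. The coupon stands in one slot, the plain board in the other, either way round. The desk between rack and press is clear.
- board_center (a point): Plain timber board 150 x 50 x 18 mm standing on its long edge in the other slot, no doubler: leave alone. Point at its middle, x along its length.
- press_bed (a point): Fixed twin-screw bonding press: middle of the bed (top of the base, 30 mm above the desk), under the middle of the plate. x: from the front (robot side) to the back, y to its left, z up. The base spans x -60 to +70, y -160 to +160 mm. A 10 mm high back stop has its front face at x = +44. The plain end of a loaded coupon hangs out over the front, clear of the base; it does not tip off.
- press: The same press; origin on the desk under press_bed, same axes. Two studs stand at x = 0, y +115 and -115 mm with lift springs that keep the beam up against the two hand nuts (knobs) on its ends. Nothing stands in front of the plate (x below -45) or above the beam between the knobs. The beam's top is about 109 mm above the desk at the start.
- beam_center (a point): Middle of the steel beam (38 x 276 x 22 mm, long along the press's y) that rides on both studs under the knobs and carries the sprung plate; z is up when level. Each end follows its own knob; the studs are 230 mm apart.
- plate_face (a point): Middle of the underside of the pressing plate (90 in press x, 150 in y, 12 thick), which hangs 12 mm below the beam's underside on two springs. It is 33 mm above the bed when both knobs read 0; the doubler end lying on the bed is 27 mm high.
- plate (a joint): Squeeze of the plate's springs, m: 0 hanging free, 0.007 fully squeezed. The plate presses with about 10 N when it just bears and 8 N more per mm.
- knob_left (a joint): Turn of the hand nut on the left stud (+y of the press), rad, growing clockwise seen from above, which lowers the left end of the beam by 3.82 mm per rad (24 mm per turn). Range -1.7 to 4.0, at the start -0.25 to 0.25. The beam is level when both knobs read the same. It stays where it is left; 0.1 to 0.25 N m to turn.
- knob_right (a joint): The same for the hand nut on the right stud (-y of the press).
- knob_left_grip (a point): Grip point of the left knob, on its axis, about 144 mm above the desk at the start: an upright black bar handle 66 long, 15 thick, its top 12 mm above the point, its foot 20 mm below, on a disc 48 mm in diameter. x of the point runs along the bar (along the press's x when the knob reads 0), z up. The knob goes down with its end of the beam.
- knob_right_grip (a point): The same for the right knob.
- mug: White mug, 78 mm diameter, 88 high, origin under its centre: leave alone.
- calculator: Grey desk calculator 62 x 150 x 22 mm, origin under its centre: leave alone.
Mind the look-alikes: they are no part of the job. Leave any green, purple or turquoise look-alike of the part that bears coupon_center alone.

How it is judged:
By the outcome, as a careful person would: the job done as asked, in the order asked, and still so for the second after the job is handed in, with the robot touching nothing.
It also fails if it takes over 72 s, if anything falls off the work surface, if the arm or the gripper's body presses on something with over 40 N, if the wrist force passes 120 N, or if a joint passes its speed limit or range.

### The arm

A 7-joint arm with a two-finger parallel gripper is mounted at the origin on the work surface. World frame = base frame: x ahead of the robot, y to its left, z up, the work surface at z = 0. Lengths are in m, angles in rad, forces in N, time in s.
With the tool pointing down it reaches from about 0.425 to 0.875 m from the base axis. Payload 4.7 kg.
Tool frame: the origin (TCP) lies midway between the tips of the shut fingers; the grasp point (between the pads) lies 19 mm behind it (tcp_to_grasp is the distance from the TCP to the grasp point, in m); z points along the fingers, y is the direction in which the jaws open and shut (so a half turn about z gives the same grasp; the last joint's range is limited). The gripper opens to 87 mm and grips with 3 to 60 N. Pads are 19 mm wide; open, the fingers measure 117 mm over their backs; the gripper's body (75 mm by 190 mm) begins 51 mm behind the grasp point.
Start: joints at [-1.134, 0.321, -0.07, 1.45, 0.023, 1.371, -0.057], TCP at [0.267, 0.593, 0.223] pointing down, gripper open.
Joint ranges: [-2.86, 2.86], [-0.3, 2.09], [-1.38, 1.24], [0.06, 2.45], [-1.56, 4.7], [0.09, 2.05], [-2.69, 2.69]. Speed limits (rad/s): [2.57, 2.57, 3.14, 3.14, 3.14, 3.14, 3.14].

### API

Orientations are given as [roll, pitch, yaw] about the fixed x, y, z axes, in that order (R = Rz(yaw) Ry(pitch) Rx(roll)).
In Python, from workcell import observe, grab_frame, get_calibration, hand_in, regions_of, pinpoint, tcp_to_grasp gives the robot as it stands.
- The arm moves only by the tool step_arm, never from a script. Its arguments are lists of equal length, an entry for each row: "delta_pos": the shift along the tool's x, y, z in m, a list of three; "yaw": the turn about the tool's z in rad. A call has 1 to 8 rows; each row is the pose to reach, as a shift and turn from the pose measured when the call began, along the tool's axes at that moment; what a row does not reach only later rows make up. A row lasts 1/10 s, in which the tool goes at most 50 mm and 8.59 degrees, less where a joint would pass 70% of its speed; a pose out of reach is approached as far as the arm can. A call with a gripper value outside its range is refused whole. "gripper" is the finger opening in m, from 0 to 0.087, set as the call begins (left out, the last holds). The fingers move at their own pace and stop on an object; "grip_force" is the grip in N (left out, the last holds). Time passes only in rows, so rows that repeat a pose let the fingers close. It gives the time, the measured TCP pose, the force and the opening at its end, in the units of the state.
- observe(): the state, without advancing time (a new reading comes with each control period).
- grab_frame(name): name is "scene" or "top" or "wrist"; returns the picture (384x512x3 uint8, red, green, blue); there is no depth.
- get_calibration(name): a dict with "mtx" (3x3 intrinsics, pixels), "rvec" (rotation vector, rad) and "tvec" (3), from world to camera coordinates, as OpenCV has them. Camera axes: x right, y down, z forward; pixel columns grow to the right and rows downward; lengths in m; the calibration is good to about 2 mm. A picture is of the moment at which its call begins: read the wrist's pose just before it. get_calibration takes no time and is no camera call; for the wrist camera it gives the pose at the moment of the call.
- hand_in(): hands the job in, once; it reports no verdict.
Trained networks look in the newest picture that a camera, given by its name, has taken for a name from the list of things; names that differ only in an ending like _2 or _b are one class to them, and where a whole thing is asked for, a point or a joint stands for the part that bears it (a point fixed in the world has none). Each returns a list of dicts, best first, with "confidence" (0 to 1); they miss things now and then, are a little off and sometimes report something else, mostly with a low value. They report only what shows in the picture. A call takes as long as a camera call. They do not tell look-alikes from the thing itself.
- regions_of(target, camera): "mask" (384x512 bool, what is visible of it).
- pinpoint(target, camera): "xyz" ([x, y, z] in m, in world coordinates, good to about 4 mm: a listed point, or the origin of a listed thing).
The state is a dict: "clock": time; "q": joint angles; "dq": joint speeds; "joint_torque": joint torques, N m; "eef_pos": TCP position; "orientation": TCP orientation; "ft_force": force on the tool from outside, world axes, zero at the start; "wrist_torque": the same for the moment, N m; "opening": finger opening in m.
Only numpy, scipy, OpenCV 4.12 (cv2) and the standard library are available. Lean on these libraries where they do the work, as an engineer would, in place of code of your own. Each camera call takes 0.05 s, during which the arm holds its last target. There are 200 camera calls.

## Working session

There is one attempt and no reset: what is moved stays moved. The work goes in short steps, Python scripts to look and compute and a tool call to move; the robot and the scene stay as the last step left them, time stands still between calls to the robot, and variables do not carry over. Pictures are saved under pics/ and viewed, about 8 in all and at most 12, crops included, and the job is handed in when it is done.

Besides the shell and the picture viewer there is one more tool, called after "Call:" by a JSON object that holds its "name" and its "arguments", one argument or row to a line. step_arm: Moves the arm, as the interface text tells. Its arguments: {"type":"object","properties":{"delta_pos":{"type":"array","items":{"type":"array","items":{"type":"number"}}},"yaw":{"type":"array","items":{"type":"number"}},"gripper":{"type":"number"},"grip_force":{"type":"number"}},"required":["delta_pos","yaw"]}

```bash
mkdir -p pics; cat > h.py <<'E'
import numpy as np, cv2
from scipy.spatial.transform import Rotation as R
from workcell import *
def save(cam,name,crop=None,s=1):
    im=grab_frame(cam)
    if crop: im=im[crop[0]:crop[1],crop[2]:crop[3]]
    if s!=1: im=cv2.resize(im,None,fx=s,fy=s,interpolation=cv2.INTER_CUBIC)
    cv2.imwrite('pics/'+name+'.png',im[:,:,::-1]); return im
def proj(cam,p):
    c=get_calibration(cam); return cv2.projectPoints(np.float64(p).reshape(-1,1,3),np.float64(c['rvec']),np.float64(c['tvec']),np.float64(c['mtx']),None)[0].reshape(-1,2)
def onplane(cam,uv,z):
    c=get_calibration(cam); Rm=cv2.Rodrigues(np.float64(c['rvec']))[0]; t=np.float64(c['tvec']).ravel()
    o=-Rm.T@t; uv=np.float64(uv).reshape(-1,2)
    d=(np.linalg.inv(c['mtx'])@np.c_[uv,np.ones(len(uv))].T).T@Rm
    return o+d*((z-o[2])/d[:,2])[:,None]
def pp(cam,*names):
    for n in names:
        print(cam,n,[(np.round(d['xyz'],4).tolist(),round(d['confidence'],2)) for d in pinpoint(n,cam)[:3]])
E
python3 - <<'E'
from h import *
s=observe(); print({k:np.round(v,3).tolist() for k,v in s.items()}, tcp_to_grasp)
a=save('scene','scene0'); b=save('top','top0')
cv2.imwrite('pics/both.png',cv2.resize(np.hstack([a,b]),(800,300))[:,:,::-1])
N=['coupon_center','doubler','rack','board_center','press_bed','press','beam_center','plate_face','knob_left_grip','knob_right_grip','mug','calculator']
pp('top',*N)
pp('scene',*N)
E
```

```text
{'clock': 0.0, 'q': [-1.134, 0.322, -0.07, 1.452, 0.023, 1.371, -0.057], 'dq': [0.001, -0.0, -0.001, -0.001, -0.001, 0.001, -0.001], 'joint_torque': [0.001, -49.129, -0.404, -31.252, -0.064, 0.044, 0.0], 'eef_pos': [0.267, 0.592, 0.221], 'orientation': [-3.14, 0.0, 2.719], 'ft_force': [-0.528, 0.117, -0.202], 'wrist_torque': [-0.014, 0.04, -0.007], 'opening': 0.087} 0.0187
top coupon_center [([0.8064, 0.0655, 0.026], 0.88), ([0.5154, -0.2457, 0.0345], 0.85), ([0.8457, -0.1434, 0.0276], 0.83)]
top doubler [([0.7403, -0.3501, 0.031], 0.81), ([0.5616, -0.2451, 0.0391], 0.75), ([0.5823, 0.2089, 0.0338], 0.66)]
top rack [([0.5095, -0.2833, -0.0024], 0.98)]
top board_center [([0.5043, -0.3351, 0.0379], 0.61)]
top press_bed [([0.5821, 0.2087, 0.0336], 0.97), ([0.5809, 0.2081, -0.0035], 0.49)]
top press [([0.5827, 0.2089, -0.0006], 0.95), ([0.6683, -0.1042, 0.0034], 0.25)]
top beam_center [([0.5832, 0.2102, 0.0967], 0.55)]
top plate_face [([0.5847, 0.2098, 0.063], 0.66)]
top knob_left_grip [([0.5766, 0.3242, 0.1464], 0.48)]
top knob_right_grip [([0.5874, 0.0937, 0.1416], 0.75)]
top mug [([0.
[... 174 characters left out ...]
.2904, -0.2077, 0.0296], 0.78)]
scene doubler [([0.5596, -0.2426, 0.0357], 0.94), ([0.2473, -0.2218, 0.0245], 0.9), ([0.741, -0.3494, 0.0287], 0.66)]
scene rack [([0.5098, -0.2826, -0.0004], 0.64)]
scene board_center [([0.5073, -0.3311, 0.037], 0.78), ([0.5818, 0.2069, 0.0653], 0.3)]
scene press_bed []
scene press [([0.5798, 0.2055, -0.0004], 0.86), ([0.5794, 0.3209, 0.1465], 0.58)]
scene beam_center [([0.5838, 0.2051, 0.0949], 0.85)]
scene plate_face [([0.5858, 0.2077, 0.0631], 0.63)]
scene knob_left_grip [([0.5774, 0.3208, 0.1474], 0.69)]
scene knob_right_grip [([0.5836, 0.093, 0.1392], 0.69)]
scene mug [([0.6721, -0.1053, -0.0004], 0.55)]
scene calculator [([0.3767, 0.3548, 0.007], 0.87)]
```

View pics/both.png

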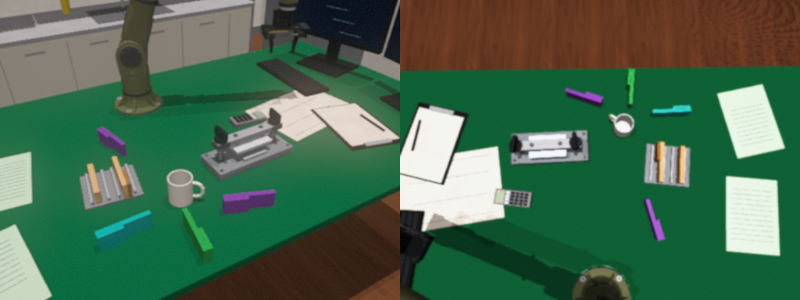

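View pics/top0.png

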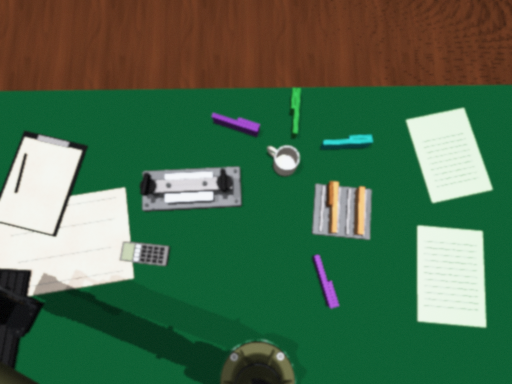

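The top picture shows the press at about (190,188), with its knobs at (148,184) and (225,182). The rack is at (342,211). The coupon is in its left slot, doubler at the far left around (333,200), and the board is in the right slot at (361,210). The coloured look-alikes lie elsewhere.

```bash
cat >> h.py <<'E'
def go(x,y,z,yaw,s=None):
    s=s or observe(); Rm=R.from_euler('xyz',s['orientation']).as_matrix()
    d=Rm.T@(np.array([x,y,z])-s['eef_pos']); y0=s['orientation'][2]
    t=(y0-yaw+np.pi)%(2*np.pi)-np.pi
    print('clk',round(s['clock'],2),'pos',np.round(s['eef_pos'],4),'yaw',round(y0,4),'q7',round(s['q'][6],2),'-> delta',np.round(d,4).tolist(),'turn',round(t,4))
E
python3 - <<'E'
from h import *
go(.50,.2,.22,np.pi)
E
```

```text
clk 1.3 pos [0.2668 0.5928 0.2226] yaw 2.7188 q7 -0.06 -> delta [-0.3739, -0.2625, 0.0026] turn -0.4228
```

Call:
{"name": "step_arm", "arguments": {
  "delta_pos": [
    [-0.374,-0.2625,0.002],
    [-0.374,-0.2625,0.002],
    [-0.374,-0.2625,0.002],
    [-0.374,-0.2625,0.002],
    [-0.374,-0.2625,0.002],
    [-0.374,-0.2625,0.002],
    [-0.374,-0.2625,0.002],
    [-0.374,-0.2625,0.002]
  ],
  "yaw": [-0.423,-0.423,-0.423,-0.423,-0.423,-0.423,-0.423,-0.423]
}}

```text
clock: 2.1
eef_pos: [0.4715, 0.2476, 0.2212]
orientation: [3.141, 0.001, -3.141]
ft_force: [0.7, 1.0, 0.1]
opening: 0.0871
```

```bash
python3 - <<'E'
from h import *
go(.50,-.21,.22,np.pi)
print(np.round(observe()['q'],2))
E
```

```text
clk 2.1 pos [0.4715 0.2476 0.2212] yaw -3.1412 q7 1.05 -> delta [-0.0284, -0.4576, 0.0009] turn 0.0003
[-0.67  0.07  0.14  1.75 -0.01  1.32  1.05]
```

Call:
{"name": "step_arm", "arguments": {
  "delta_pos": [
    [-0.028,-0.457,0],
    [-0.028,-0.457,0],
    [-0.028,-0.457,0],
    [-0.028,-0.457,0],
    [-0.028,-0.457,0],
    [-0.028,-0.457,0],
    [-0.028,-0.457,0],
    [-0.028,-0.457,0]
  ],
  "yaw": [0,0,0,0,0,0,0,0]
}}

```text
clock: 2.9
eef_pos: [0.4958, -0.1517, 0.2214]
orientation: [3.14, 0.002, -3.141]
ft_force: [1.3, 0.5, -0.7]
opening: 0.0871
```

Call:
{"name": "step_arm", "arguments": {
  "delta_pos": [
    [-0.01,-0.06,0],
    [-0.01,-0.06,0],
    [-0.01,-0.06,0]
  ],
  "yaw": [0,0,0]
}}

```text
clock: 3.2
eef_pos: [0.5053, -0.2146, 0.2214]
orientation: [-3.141, 0.002, 3.137]
ft_force: [0.2, 0.8, -0.7]
opening: 0.0871
```

```bash
python3 - <<'E'
from h import *
go(.53,-.245,.031,np.pi)
print(np.round(observe()['q'],2))
save('wrist','w1',s=1.4)
pp('wrist','coupon_center','doubler','board_center','rack')
print(proj('wrist',[[.515,-.245,.066],[.55,-.245,.066]]))
E
```

```text
clk 3.2 pos [ 0.5053 -0.2146  0.2214] yaw 3.1369 q7 1.98 -> delta [-0.0245, -0.0303, 0.1905] turn -0.0047
[-0.21  0.11  0.6   1.73 -0.06  1.32  1.98]
wrist coupon_center [([0.7326, -0.3072, 0.0256], 0.9), ([0.5154, -0.2459, 0.0402], 0.75)]
wrist doubler [([0.7368, -0.3453, 0.0308], 0.66), ([0.561, -0.244, 0.0387], 0.58), ([0.5057, -0.3328, 0.0365], 0.54)]
wrist board_center [([0.5047, -0.3326, 0.037], 0.62)]
wrist rack [([0.5103, -0.2827, -0.0007], 0.72), ([0.506, -0.3303, 0.0365], 0.64)]
[[225.13056077 185.65920766]
 [225.87096918 214.30799229]]
```

View pics/w1.png

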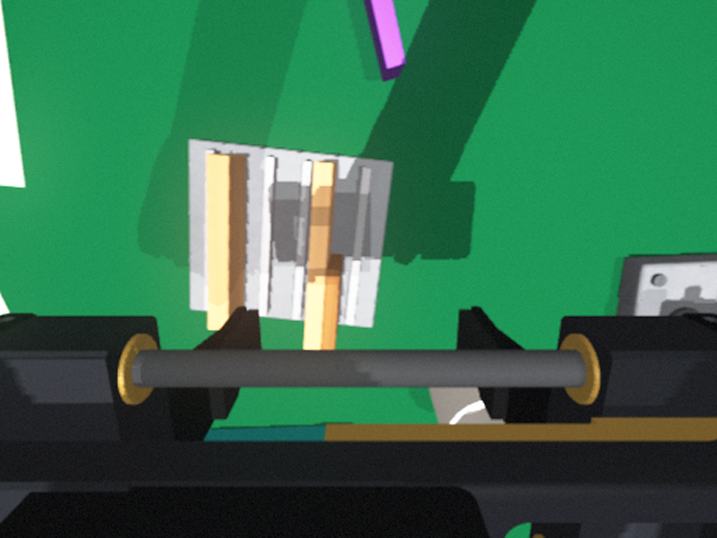

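```bash
python3 - <<'E'
from h import *
P=np.array([[316,163],[333,163],[304,350],[322,350],[338,350],[330,258],[342,258]])/1.4
print(onplane('wrist',P,.066).round(4))
go(.535,-.2445,.031,np.pi)
E
```

```text
[[ 0.4381 -0.2424  0.066 ]
 [ 0.438  -0.2294  0.066 ]
 [ 0.5966 -0.2568  0.066 ]
 [ 0.5965 -0.2411  0.066 ]
 [ 0.5965 -0.2271  0.066 ]
 [ 0.5133 -0.2328  0.066 ]
 [ 0.5133 -0.223   0.066 ]]
clk 3.45 pos [ 0.5062 -0.2094  0.2213] yaw -3.1376 q7 1.98 -> delta [-0.0283, -0.0356, 0.1902] turn 0.004
```

Call:
{"name": "step_arm", "arguments": {
  "delta_pos": [
    [-0.03,-0.031,0.02],
    [-0.03,-0.031,0.06],
    [-0.03,-0.031,0.1],
    [-0.03,-0.031,0.14],
    [-0.03,-0.031,0.17],
    [-0.03,-0.031,0.188],
    [-0.03,-0.031,0.188],
    [-0.03,-0.031,0.188]
  ],
  "yaw": [0.09,0.09,0.09,0.09,0.09,0.09,0.09,0.09]
}}

```text
clock: 4.25
eef_pos: [0.5373, -0.2389, 0.0337]
orientation: [3.139, 0.002, 3.057]
ft_force: [0.1, -0.9, 0.1]
opening: 0.0869
```

Call:
{"name": "step_arm", "arguments": {
  "delta_pos": [
    [0,0,0],
    [0,0,0],
    [0,0,0],
    [0,0,0],
    [0,0,0],
    [0,0,0]
  ],
  "yaw": [0,0,0,0,0,0],
  "gripper": 0.0,
  "grip_force": 25
}}

```text
clock: 4.85
eef_pos: [0.5372, -0.2389, 0.0338]
orientation: [3.139, 0.002, 3.057]
ft_force: [0.4, 0.5, -0.8]
opening: 0.0468
```

Call:
{"name": "step_arm", "arguments": {
  "delta_pos": [
    [0,0,0],
    [0,0,0],
    [0,0,0],
    [0,0,0],
    [0,0,0]
  ],
  "yaw": [0,0,0,0,0]
}}

```text
clock: 5.35
eef_pos: [0.5372, -0.2392, 0.0339]
orientation: [3.139, 0.002, 3.057]
ft_force: [0.5, -1.0, 0.2]
opening: 0.0269
```

Call:
{"name": "step_arm", "arguments": {
  "delta_pos": [
    [0,0,-0.03],
    [0,0,-0.06],
    [0.005,0.03,-0.08],
    [0.015,0.07,-0.08],
    [0.02,0.11,-0.08],
    [0.03,0.15,-0.08],
    [0.032,0.178,-0.08],
    [0.032,0.178,-0.08]
  ],
  "yaw": [0,0,0,-0.03,-0.06,-0.09,-0.12,-0.12]
}}

```text
clock: 6.15
eef_pos: [0.5196, -0.053, 0.1136]
orientation: [3.136, 0.001, -3.098]
ft_force: [-0.0, -0.8, -2.4]
opening: 0.0274
```

```bash
python3 - <<'E'
from h import *
s=observe();print(s['ft_force'],s['opening'])
go(.52,-.06,.0245,np.pi+.035)
pp('wrist','coupon_center')
pp('top','coupon_center')
save('top','t2',(130,280,150,370),3)
E
```

```text
[-0.04243109 -0.78471102 -2.40236172] 0.0273971614451093
clk 6.15 pos [ 0.5196 -0.053   0.1136] yaw -3.0977 q7 1.74 -> delta [0.0, -0.0076, 0.089] turn 0.0089
wrist coupon_center [([0.7326, -0.3072, 0.0256], 0.9), ([0.5154, -0.2459, 0.0402], 0.75)]
top coupon_center [([0.8064, 0.0655, 0.026], 0.88), ([0.5154, -0.2457, 0.0345], 0.85), ([0.8457, -0.1434, 0.0276], 0.83)]
```

View pics/t2.png

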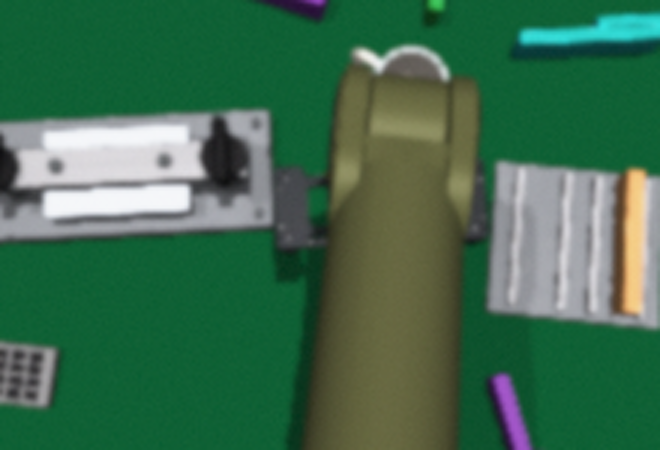

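Call:
{"name": "step_arm", "arguments": {
  "delta_pos": [
    [0.001,-0.032,0.02],
    [0.001,-0.032,0.05],
    [0.001,-0.032,0.075],
    [0.001,-0.032,0.085],
    [0.001,-0.032,0.089],
    [0.001,-0.032,0.089],
    [0.001,-0.032,0.089]
  ],
  "yaw": [0.01,0.01,0.01,0.01,0.01,0.01,0.01]
}}

```text
clock: 7.0
eef_pos: [0.5212, -0.092, 0.026]
orientation: [3.14, 0.004, -3.117]
ft_force: [0.4, 0.1, -1.6]
opening: 0.0266
```

Call:
{"name": "step_arm", "arguments": {
  "delta_pos": [
    [0,0,0.0015],
    [0,0,0.0015],
    [0,0,0.0015]
  ],
  "yaw": [0,0,0]
}}

```text
clock: 7.3
eef_pos: [0.5216, -0.0919, 0.025]
orientation: [3.14, 0.005, -3.117]
ft_force: [0.6, 0.0, -1.6]
opening: 0.0268
```

Call:
{"name": "step_arm", "arguments": {
  "delta_pos": [
    [0,0,0],
    [0,0,0],
    [0,0,0],
    [0,0,0],
    [0,0,0],
    [0,0,0],
    [0,0,0],
    [0,0,0]
  ],
  "yaw": [0,0,0,0,0,0,0,0],
  "gripper": 0.087
}}

```text
clock: 8.1
eef_pos: [0.5216, -0.0919, 0.025]
orientation: [3.14, 0.005, -3.117]
ft_force: [-0.4, -0.4, -1.0]
opening: 0.0821
```

Call:
{"name": "step_arm", "arguments": {
  "delta_pos": [
    [0,0,-0.018],
    [0,-0.01,-0.018],
    [0,-0.024,-0.018],
    [0,-0.03,-0.018],
    [0,-0.036,-0.018],
    [0,-0.042,-0.018],
    [0,-0.048,-0.018],
    [0,-0.054,-0.018]
  ],
  "yaw": [0,0,0,0,0,0,0,0]
}}

```text
clock: 8.9
eef_pos: [0.5228, -0.1463, 0.0427]
orientation: [3.14, 0.005, -3.116]
ft_force: [0.2, 0.2, 0.1]
opening: 0.087
```

```bash
python3 - <<'E'
from h import *
save('wrist','w2'); a=save('scene','s2',(200,330,60,300),3)
pp('wrist','coupon_center','doubler')
E
```

```text
wrist coupon_center [([0.5026, -0.1252, 0.0194], 0.9)]
wrist doubler [([0.5472, -0.1192, 0.027], 0.82), ([0.5007, -0.1216, 0.0229], 0.48)]
```

View pics/s2.png

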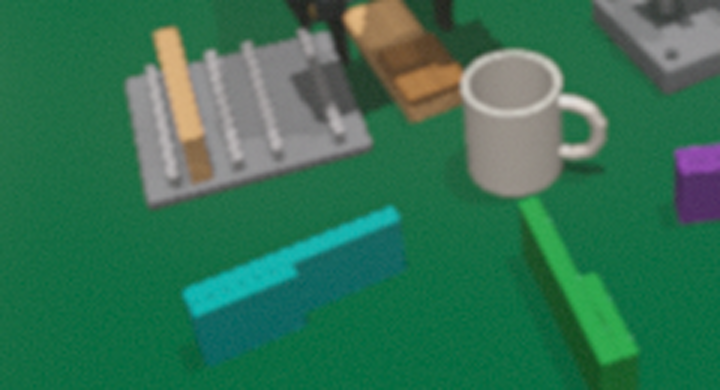

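Call:
{"name": "step_arm", "arguments": {
  "delta_pos": [
    [0,0,-0.05],
    [0,0.02,-0.1],
    [0.0,0.025,-0.14],
    [0.0,0.025,-0.14],
    [0,0.025,-0.14]
  ],
  "yaw": [0,0,0,0,0]
}}

```text
clock: 9.6
eef_pos: [0.5222, -0.1206, 0.1839]
orientation: [3.139, 0.008, -3.116]
ft_force: [-0.7, 0.9, -1.3]
opening: 0.0871
```

```bash
python3 - <<'E'
from h import *
save('wrist','w3',s=1.4)
pp('wrist','coupon_center','doubler')
go(.455,-.125,.003,np.pi)
m=regions_of('coupon_center','wrist')
for k in m[:2]:
    r=cv2.minAreaRect(np.argwhere(k['mask'])[:,::-1].astype(np.float32)); print(k['confidence'],k['mask'].sum(),r)
    print(onplane('wrist',cv2.boxPoints(r),.015).round(4))
E
```

```text
wrist coupon_center [([0.5016, -0.1332, 0.0081], 0.75), ([0.806, 0.0678, 0.0284], 0.7)]
wrist doubler [([0.5456, -0.1335, 0.0127], 0.83), ([0.7964, 0.0206, 0.0266], 0.49)]
clk 9.75 pos [ 0.5203 -0.1211  0.1812] yaw -3.1171 q7 1.83 -> delta [0.0657, -0.0026, 0.1781] turn 0.0245
0.95 678 ((189.11605834960938, 14.217763900756836), (35.48958206176758, 23.124433517456055), 74.47589111328125)
[[ 0.3414 -0.209   0.015 ]
 [ 0.3354 -0.1864  0.015 ]
 [ 0.3658 -0.1777  0.015 ]
 [ 0.3721 -0.2008  0.015 ]]
0.56 6720 ((243.0204315185547, 154.47193908691406), (139.59764099121094, 50.550682067871094), 89.20427703857422)
[[ 0.4205 -0.1663  0.015 ]
 [ 0.4184 -0.1117  0.015 ]
 [ 0.5802 -0.1035  0.015 ]
 [ 0.5827 -0.1659  0.015 ]]
```

View pics/w3.png

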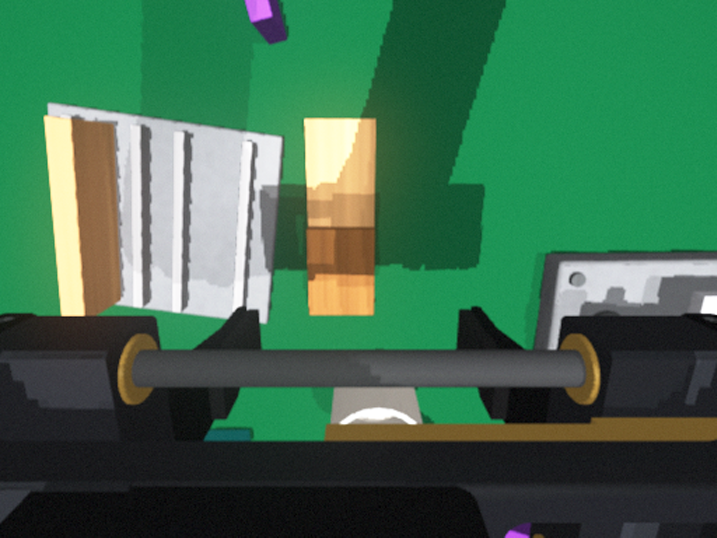

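```bash
python3 - <<'E'
from h import *
print(onplane('wrist',np.array([[304,118],[376,118]])/1.4,.015).round(4),onplane('wrist',np.array([[308,314],[374,314],[306,228],[375,228]])/1.4,.027).round(4))
go(.457,-.134,.003,np.pi+.0)
E
```

```text
[[ 0.4197 -0.1659  0.015 ]
 [ 0.4183 -0.1103  0.015 ]] [[ 0.5772 -0.1628  0.027 ]
 [ 0.5758 -0.1068  0.027 ]
 [ 0.5033 -0.1637  0.027 ]
 [ 0.502  -0.1086  0.027 ]]
clk 9.8 pos [ 0.5204 -0.1212  0.1812] yaw -3.1173 q7 1.83 -> delta [0.064, -0.0116, 0.178] turn 0.0243
```

```bash
python3 - <<'E'
from h import *
c=get_calibration('wrist'); Rm=cv2.Rodrigues(np.float64(c['rvec']))[0]; o=-Rm.T@np.float64(c['tvec']).ravel(); s=observe()
print('cam rel tcp',(o-s['eef_pos']).round(3))
go(.530,-.135,.013,np.pi+.0243)
E
```

```text
cam rel tcp [-0.075 -0.003  0.162]
clk 9.8 pos [ 0.5204 -0.1212  0.1812] yaw -3.1173 q7 1.83 -> delta [-0.009, -0.0144, 0.1682] turn 0.0
```

Call:
{"name": "step_arm", "arguments": {
  "delta_pos": [
    [-0.009,-0.0144,0.03],
    [-0.009,-0.0144,0.07],
    [-0.009,-0.0144,0.11],
    [-0.009,-0.0144,0.14],
    [-0.009,-0.0144,0.16],
    [-0.009,-0.0144,0.168],
    [-0.009,-0.0144,0.168]
  ],
  "yaw": [0,0,0,0,0,0,0]
}}

```text
clock: 10.5
eef_pos: [0.5284, -0.1352, 0.0114]
orientation: [3.14, -0.002, -3.118]
ft_force: [-0.1, 0.6, 0.6]
opening: 0.0874
```

Call:
{"name": "step_arm", "arguments": {
  "delta_pos": [
    [0,0,0],
    [0,0,0],
    [0,0,0],
    [0,0,0],
    [0,0,0],
    [0,0,0]
  ],
  "yaw": [0,0,0,0,0,0],
  "gripper": 0.0,
  "grip_force": 35
}}

```text
clock: 11.1
eef_pos: [0.5288, -0.1351, 0.012]
orientation: [3.14, -0.001, -3.118]
ft_force: [-0.5, 0.8, 2.8]
opening: 0.0555
```

Call:
{"name": "step_arm", "arguments": {
  "delta_pos": [
    [0,0,-0.012],
    [0.002,0.01,-0.024],
    [0.01,0.05,-0.024],
    [0.02,0.08,-0.024],
    [0.027,0.106,-0.02],
    [0.027,0.106,-0.008],
    [0.027,0.106,0.0],
    [0.027,0.106,0.0005]
  ],
  "yaw": [0,0,0,0,0,0,0,0]
}}

```text
clock: 11.9
eef_pos: [0.4994, -0.0304, 0.0116]
orientation: [3.14, -0.002, -3.119]
ft_force: [-1.2, 1.9, 2.5]
opening: 0.0556
```

Call:
{"name": "step_arm", "arguments": {
  "delta_pos": [
    [0,0,0.0005],
    [0,0,0.0005],
    [0,0,0.0005],
    [0,0,0.0005],
    [0,0,0.0005],
    [0,0,0.0005]
  ],
  "yaw": [0,0,0,0,0,0],
  "gripper": 0.087
}}

```text
clock: 12.5
eef_pos: [0.4995, -0.0305, 0.0111]
orientation: [3.14, -0.002, -3.119]
ft_force: [-0.0, -0.7, 0.3]
opening: 0.0859
```

```bash
python3 - <<'E'
from h import *
save('wrist','w4')
pp('wrist','coupon_center','doubler')
s=observe(); e=s['eef_pos']
go(e[0]-.032-.042,e[1],.003,np.pi+.0236)
E
```

```text
wrist coupon_center [([0.4725, -0.0278, 0.0097], 0.69)]
wrist doubler [([0.5163, -0.0262, 0.015], 0.81)]
clk 12.65 pos [ 0.4994 -0.0304  0.0111] yaw -3.1188 q7 1.73 -> delta [0.074, 0.0017, 0.0082] turn -0.0008
```

Call:
{"name": "step_arm", "arguments": {
  "delta_pos": [
    [0.03,0.001,0],
    [0.066,0.001,0],
    [0.066,0.001,0.005],
    [0.066,0.001,0.008],
    [0.066,0.001,0.008]
  ],
  "yaw": [0,0,0,0,0]
}}

```text
clock: 13.15
eef_pos: [0.4344, -0.0308, 0.0033]
orientation: [3.14, -0.001, -3.119]
ft_force: [-0.6, 0.3, 0.2]
opening: 0.0867
```

Call:
{"name": "step_arm", "arguments": {
  "delta_pos": [
    [0,0,0],
    [0,0,0],
    [0,0,0],
    [0,0,0],
    [0,0,0],
    [0,0,0]
  ],
  "yaw": [0,0,0,0,0,0],
  "gripper": 0.0,
  "grip_force": 50
}}

```text
clock: 13.75
eef_pos: [0.4345, -0.0309, 0.0033]
orientation: [3.14, -0.001, -3.119]
ft_force: [1.1, -0.5, -0.5]
opening: 0.055
```

```bash
python3 - <<'E'
from h import *
from scipy.optimize import minimize
im=cv2.imread('pics/top0.png').astype(int)
b,g,r=im[:,:,0],im[:,:,1],im[:,:,2]
m=((r>45)).astype(np.uint8); w=np.zeros_like(m); w[155:222,132:252]=1; m*=w
n,l,st,_=cv2.connectedComponentsWithStats(m); k=1+np.argmax(st[1:,4]); M=(l==k)
rc=cv2.minAreaRect(np.argwhere(M)[:,::-1].astype(np.float32)); print(st[k],rc)
print(onplane('top',cv2.boxPoints(rc),.03).round(4), onplane('top',[rc[0]],.03).round(4))
M=cv2.morphologyEx(M.astype(np.uint8),cv2.MORPH_CLOSE,np.ones((9,9)))
S=8
def rend(p):
    c,s=np.cos(p[2]),np.sin(p[2]); X=np.array([[x,y] for x in(-.06,.07) for y in(-.16,.16)])
    W=X@np.array([[c,s],[-s,c]])+p[:2]; P=np.vstack([np.c_[W,np.full(4,z)] for z in (0,.03)])
    # bright top+front: hull of both
    uv=proj('top',P); h=cv2.convexHull(((uv+.5)*S-.5).astype(np.float32)).astype(np.int32)
    A=np.zeros((384*S,512*S),np.uint8); cv2.fillConvexPoly(A,h,1); return cv2.resize(A.astype(np.float32),(512,384),interpolation=cv2.INTER_AREA)
f=lambda p: np.abs(rend(p)-M)[150:225,125:255].sum()
for p0 in ([.583,.208,.035],[.58,.206,.02]):
    s=minimize(f,p0,method='Nelder-Mead',options=dict(initial_simplex=[p0,[p0[0]+.006,*p0[1:]],[p0[0],p0[1]+.006,p0[2]],[*p0[:2],p0[2]+.03]],maxiter=60)); print(s.x.round(4),s.fun)
E
```

```text
[ 141  166  101   45 3691] ((190.5286865234375, 188.0735626220703), (41.04872512817383, 100.92391967773438), 87.1375961303711)
[[0.649  0.3773 0.03  ]
 [0.6616 0.046  0.03  ]
 [0.525  0.04   0.03  ]
 [0.5131 0.3639 0.03  ]] [[0.5864 0.207  0.03  ]]
[0.5843 0.2037 0.0385] 370.53125
[0.5842 0.2037 0.0372] 370.40625
```

```bash
python3 - <<'E'
from h import *
go(.4045,.200,.040,np.pi+.038)
E
```

```text
clk 13.75 pos [ 0.4345 -0.0309  0.0033] yaw -3.1185 q7 1.68 -> delta [0.0246, 0.2316, -0.0364] turn -0.015
```

Call:
{"name": "step_arm", "arguments": {
  "delta_pos": [
    [0,0,-0.02],
    [0.005,0.01,-0.042],
    [0.015,0.04,-0.042],
    [0.0246,0.08,-0.042],
    [0.0246,0.12,-0.042],
    [0.0246,0.16,-0.042],
    [0.0246,0.2,-0.042],
    [0.0246,0.2316,-0.042]
  ],
  "yaw": [0,0,0,-0.015,-0.015,-0.015,-0.015,-0.015]
}}

```text
clock: 14.55
eef_pos: [0.4037, 0.2023, 0.0454]
orientation: [3.14, -0.001, -3.102]
ft_force: [1.0, 0.5, -1.4]
opening: 0.0554
```

```bash
python3 - <<'E'
from h import *
go(.4045,.200,.036,np.pi+.038)
save('wrist','w5'); a=save('scene','s5',(120,260,230,410),4)
pp('scene','coupon_center','doubler','press_bed','plate_face')
pp('wrist','coupon_center','doubler','press_bed','plate_face')
E
```

```text
clk 14.55 pos [0.4037 0.2023 0.0454] yaw -3.102 q7 1.11 -> delta [-0.0008, -0.0024, 0.0094] turn 0.0016
scene coupon_center [([0.4439, 0.2107, 0.0543], 0.96), ([0.2909, -0.207, 0.0294], 0.92), ([0.7314, -0.3059, 0.0329], 0.76)]
scene doubler [([0.4858, 0.2166, 0.0538], 0.93), ([0.8852, -0.1379, 0.0296], 0.87), ([0.7412, -0.3488, 0.033], 0.76)]
scene press_bed [([0.5847, 0.2055, 0.0306], 0.86)]
scene plate_face [([0.5842, 0.2084, 0.0636], 0.79), ([0.5746, 0.3206, 0.149], 0.69)]
wrist coupon_center [([0.4442, 0.2054, 0.049], 0.61)]
wrist doubler []
wrist press_bed []
wrist plate_face []
```

View pics/s5.png

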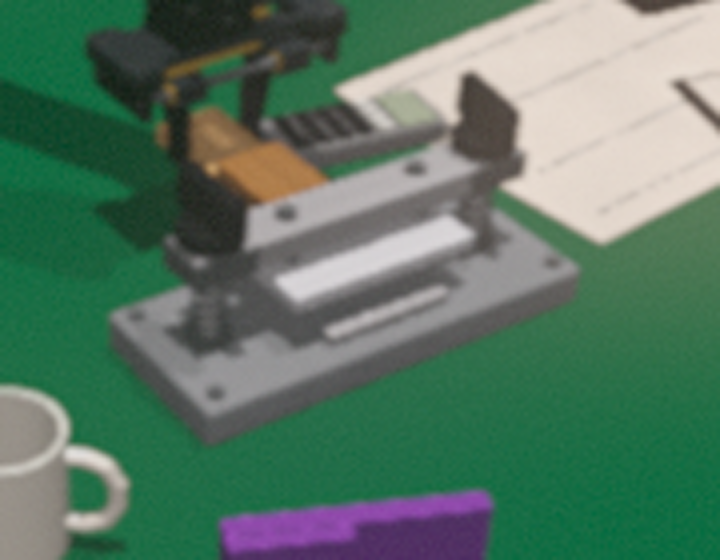

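Call:
{"name": "step_arm", "arguments": {
  "delta_pos": [
    [0,-0.0022,0.006],
    [0,-0.0022,0.0092],
    [-0.01,-0.0022,0.0092],
    [-0.03,-0.0022,0.0092],
    [-0.05,-0.0022,0.0092],
    [-0.07,-0.0022,0.0092],
    [-0.09,-0.0022,0.0092],
    [-0.0993,-0.0022,0.0092]
  ],
  "yaw": [0.0016,0.0016,0.0016,0.0016,0.0016,0.0016,0.0016,0.0016]
}}

```text
clock: 15.85
eef_pos: [0.5065, 0.2002, 0.0363]
orientation: [3.141, 0.001, -3.108]
ft_force: [0.2, 0.4, -0.9]
opening: 0.0557
```

```bash
python3 - <<'E'
from h import *
print(observe()['ft_force'])
go(.503,.204,.034,np.pi+.038)
save('wrist','w6'); a=save('scene','s6',(120,240,230,390),5)
pp('scene','coupon_center','doubler','press_bed','plate_face')
pp('wrist','coupon_center')
E
```

```text
[ 0.23527718  0.42882429 -0.93483199]
clk 15.85 pos [0.5065 0.2002 0.0363] yaw -3.1079 q7 1.26 -> delta [0.0034, 0.0039, 0.0023] turn -0.0043
scene coupon_center [([0.8007, 0.063, 0.0269], 0.91), ([0.2878, -0.205, 0.0268], 0.73), ([0.5449, 0.2021, 0.043], 0.61)]
scene doubler [([0.8833, -0.1397, 0.0265], 0.9), ([0.7428, -0.3505, 0.033], 0.79), ([0.2535, -0.2224, 0.0256], 0.75)]
scene press_bed [([0.5858, 0.2056, 0.0313], 0.7)]
scene plate_face [([0.582, 0.2076, 0.0659], 0.73), ([0.6734, -0.105, -0.0009], 0.45)]
wrist coupon_center [([0.5465, 0.2039, 0.0443], 0.92)]
```

View pics/s6.png

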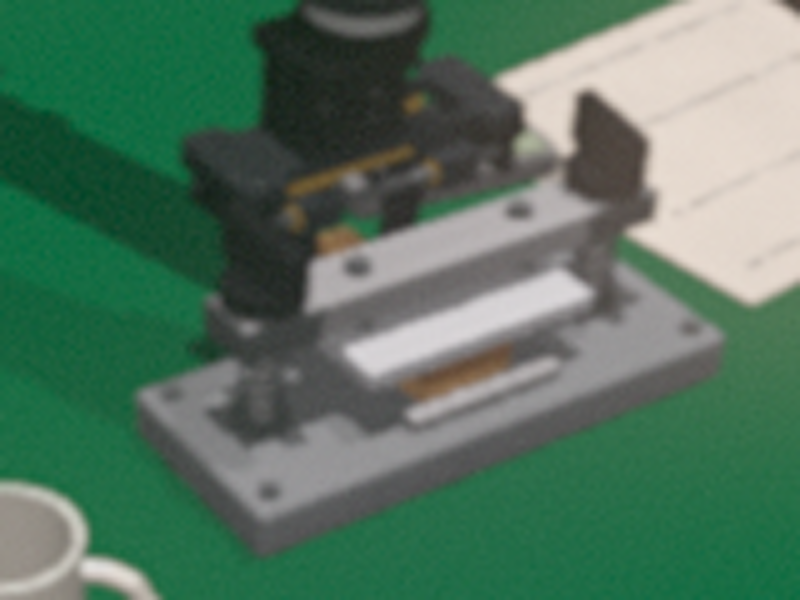

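```bash
python3 - <<'E'
from h import *
yaw=.038; ex=np.array([np.cos(yaw),np.sin(yaw),0]); ey=np.array([-np.sin(yaw),np.cos(yaw),0]); O=np.array([.5835,.207,0])
c=get_calibration('scene'); Rm=cv2.Rodrigues(np.float64(c['rvec']))[0]; o=-Rm.T@np.float64(c['tvec']).ravel()
def onx(px,xp):
    uv=np.array(px)/5+[230,120]; d=Rm.T@np.linalg.inv(c['mtx'])@np.r_[uv,1]
    p=o+d*((xp-(o-O)@ex)/(d@ex)); return ((p-O)@ey).round(4),p[2].round(4)
for n,px,xp in [('dbl -y',(402,385),.0415),('dbl +y',(513,352),.0415),('stop -y',(408,418),.044),('stop+y',(560,365),.044),('plate -y',(372,385),.045),('plate+y',(597,300),.045),('base -y',(262,552),.07),('base+y',(722,345),.07)]: print(n,onx(px,xp))
go(.502,.2045,.0335,np.pi+.038)
E
```

```text
dbl -y (np.float64(-0.0485), np.float64(0.0542))
dbl +y (np.float64(0.0278), np.float64(0.0478))
stop -y (np.float64(-0.0445), np.float64(0.0318))
stop+y (np.float64(0.0616), np.float64(0.0277))
plate -y (np.float64(-0.0715), np.float64(0.0653))
plate+y (np.float64(0.0821), np.float64(0.0656))
base -y (np.float64(-0.156), np.float64(0.0039))
base+y (np.float64(0.1599), np.float64(0.0211))
clk 16.2 pos [0.503  0.2005 0.0362] yaw -3.1065 q7 1.26 -> delta [0.0008, 0.004, 0.0027] turn -0.0029
```

Call:
{"name": "step_arm", "arguments": {
  "delta_pos": [
    [0.001,0.005,0.0],
    [0.001,0.005,0.001],
    [0.001,0.005,0.002],
    [0.001,0.005,0.0026],
    [0.001,0.005,0.0026],
    [0.001,0.005,0.0026]
  ],
  "yaw": [-0.003,-0.003,-0.003,-0.003,-0.003,-0.003]
}}

```text
clock: 16.8
eef_pos: [0.5019, 0.2054, 0.0336]
orientation: [3.14, -0.001, -3.104]
ft_force: [-0.0, 0.3, -0.4]
opening: 0.0555
```

```bash
python3 - <<'E'
from h import *
print(observe()['ft_force'])
go(.502,.2055,.0335,np.pi+.038)
save('wrist','w7'); a=save('scene','s7')
pp('scene','coupon_center','press_bed','plate_face','beam_center')
pp('wrist','coupon_center')
for t in ('doubler','plate'):
  for k in regions_of(t,'scene')[:4]:
    p=np.argwhere(k['mask'])
    if len(p): print(t,round(k['confidence'],2),len(p),p.min(0),p.max(0))
E
```

```text
[-0.02316134  0.34499369 -0.39189507]
clk 16.8 pos [0.5019 0.2054 0.0336] yaw -3.1036 q7 1.25 -> delta [-0.0001, 0.0, 0.0001] turn 0.0
scene coupon_center [([0.8427, -0.1427, 0.0305], 0.87), ([0.288, -0.2068, 0.0288], 0.76), ([0.7333, -0.3056, 0.0342], 0.67)]
scene press_bed [([0.5866, 0.2052, 0.0328], 0.57)]
scene plate_face [([0.5846, 0.2061, 0.0616], 0.78), ([0.5819, 0.2064, -0.0], 0.15)]
scene beam_center [([0.5841, 0.2043, 0.0976], 0.98)]
wrist coupon_center [([0.5415, 0.211, 0.0386], 0.95)]
doubler 0.96 1747 [271 122] [321 194]
doubler 0.94 1234 [266 233] [337 272]
doubler 0.81 620 [163 125] [198 161]
doubler 0.64 1611 [243 285] [274 353]
plate 0.8 724 [171 295] [197 348]
```

Call:
{"name": "step_arm", "arguments": {
  "delta_pos": [
    [0,0,0.0007],
    [0,0,0.0007],
    [0,0,0.0007],
    [0,0,0.0007],
    [0,0,0.0007],
    [0,0,0.0007],
    [0,0,0.0007]
  ],
  "yaw": [0,0,0,0,0,0,0],
  "gripper": 0.087
}}

```text
clock: 17.95
eef_pos: [0.5019, 0.2055, 0.0329]
orientation: [3.14, -0.001, -3.103]
ft_force: [0.1, 0.0, 0.5]
opening: 0.0866
```

Call:
{"name": "step_arm", "arguments": {
  "delta_pos": [
    [0.005,0,-0.03],
    [0.01,0,-0.08],
    [0.015,0,-0.13],
    [0.02,0,-0.17],
    [0.02,0,-0.19],
    [0.02,0,-0.19]
  ],
  "yaw": [0,0,0,0,0,0]
}}

```text
clock: 18.55
eef_pos: [0.4841, 0.2053, 0.2269]
orientation: [3.136, 0.005, -3.104]
ft_force: [0.5, -0.1, -0.4]
opening: 0.0873
```

```bash
python3 - <<'E'
from h import *
go(.5775,.3225,.129,np.pi+.038)
a=save('wrist','w8'); b=save('scene','s8'); save('top','t8')
cv2.imwrite('pics/c8.png',np.hstack([cv2.resize(a,(400,300)),cv2.resize(b[110:230,240:400],(400,300),interpolation=cv2.INTER_CUBIC)])[:,:,::-1])
for c in ('wrist','scene','top'): pp(c,'coupon_center','press_bed','knob_left_grip','knob_right_grip')
E
```

```text
clk 18.55 pos [0.4841 0.2053 0.2269] yaw -3.1035 q7 1.17 -> delta [-0.0973, 0.113, 0.0989] turn 0.0001
wrist coupon_center []
wrist press_bed []
wrist knob_left_grip []
wrist knob_right_grip []
scene coupon_center [([0.2901, -0.2058, 0.0252], 0.94), ([0.8003, 0.0613, 0.0277], 0.6), ([0.7348, -0.3065, 0.0306], 0.59)]
scene press_bed [([0.5822, 0.2024, 0.0297], 0.77)]
scene knob_left_grip [([0.5752, 0.3197, 0.1454], 0.67)]
scene knob_right_grip [([0.5827, 0.0932, 0.1448], 0.76)]
top coupon_center [([0.7294, -0.3057, 0.0281], 0.75), ([0.807, 0.0643, 0.0269], 0.58), ([0.291, -0.2084, 0.0253], 0.57)]
top press_bed []
top knob_left_grip []
top knob_right_grip [([0.5877, 0.0946, 0.143], 0.79)]
```

View pics/c8.png

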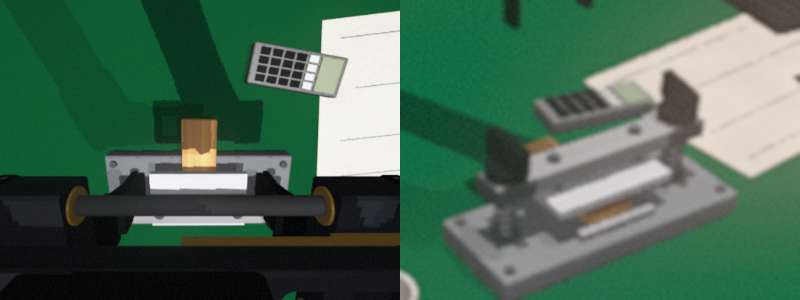

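```bash
python3 - <<'E'
from h import *
k=1.28; yaw=.038; ex=np.array([np.cos(yaw),np.sin(yaw)]); ey=np.array([-ex[1],ex[0]]); O=np.array([.584,.2077])
def f(n,px,z):
    p=onplane('wrist',[np.array(px)*k],z)[0]; q=p[:2]-O; print(n,p.round(4),'press',(q@ex).round(4),(q@ey).round(4))
f('end R',(181.5,119.5),.045);f('end L',(216.5,119),.045)
f('strip atplate R',(181,168),.045);f('L',(216.5,167),.045)
f('base R',(106,154),.03);f('base L',(291.5,150),.03)
f('plate R',(150,173),.075);f('plate L',(246.5,173),.075)
im=cv2.imread('pics/w8.png'); cv2.imwrite('pics/c9.png',cv2.resize(im[135:290,120:390],None,fx=2.9,fy=2.9,interpolation=cv2.INTER_CUBIC))
go(.5775,.3225,.129,np.pi+.038)
E
```

```text
end R [0.457 0.175 0.045] press -0.1282 -0.0279
end L [0.4542 0.2283 0.045 ] press -0.129 0.0255
strip atplate R [0.5357 0.1754 0.045 ] press -0.0495 -0.0304
L [0.5318 0.2328 0.045 ] press -0.0512 0.0271
base R [0.5213 0.0494 0.03  ] press -0.0686 -0.1558
base L [0.5027 0.3566 0.03  ] press -0.0756 0.1518
plate R [0.5341 0.1317 0.075 ] press -0.0527 -0.074
plate L [0.5287 0.2752 0.075 ] press -0.0527 0.0695
clk 19.3 pos [0.4822 0.2044 0.2229] yaw -3.1035 q7 1.17 -> delta [-0.0999, 0.1143, 0.0939] turn 0.0001
```

View pics/c9.png

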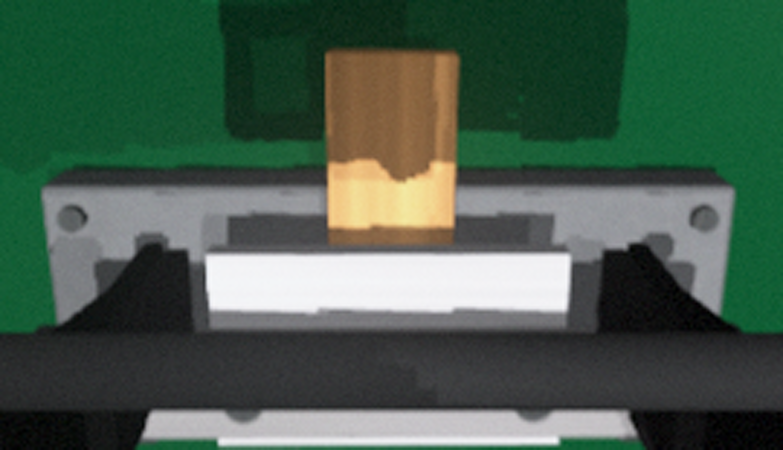

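```bash
python3 - <<'E'
from h import *
yaw=.038; ex=np.array([np.cos(yaw),np.sin(yaw)]); ey=np.array([-ex[1],ex[0]]); O=np.array([.584,.2077])
c=get_calibration('wrist')
# camera pose at picture time: shift by settled motion
import h
sh=np.array([.0019,.0009,.0040])
def f(n,px,z):
    p=onplane('wrist',[np.array(px)/2.9+[120,135]],z-sh[2])[0]+sh; q=p[:2]-O; print(n,p.round(4),'press',(q@ex).round(4),(q@ey).round(4))
f('end R',(327,51),.045);f('end L',(459,51),.045)
f('dblfoot R',(329,228),.045);f('dblfoot L',(454,228),.045)
f('base R',(44,187),.03);f('base L',(735,187),.03)
f('plate R',(207,251),.075);f('plate L',(570,251),.075)
E
```

```text
end R [0.459  0.1761 0.045 ] press -0.1261 -0.0269
end L [0.4569 0.2309 0.045 ] press -0.1262 0.028
dblfoot R [0.5371 0.1783 0.045 ] press -0.048 -0.0276
dblfoot L [0.535  0.2334 0.045 ] press -0.048 0.0275
base R [0.5278 0.0476 0.03  ] press -0.0622 -0.1578
base L [0.5158 0.3612 0.03  ] press -0.0623 0.1559
plate R [0.5378 0.131  0.075 ] press -0.0491 -0.0749
plate L [0.5322 0.2783 0.075 ] press -0.0491 0.0725
```

Call:
{"name": "step_arm", "arguments": {
  "delta_pos": [
    [-0.04,0.045,0],
    [-0.08,0.09,0],
    [-0.1007,0.114,0.01],
    [-0.1007,0.114,0.03],
    [-0.1007,0.114,0.06],
    [-0.1007,0.114,0.085],
    [-0.1007,0.114,0.092],
    [-0.1007,0.114,0.092]
  ],
  "yaw": [0,0,0,0,0,0,0,0]
}}

```text
clock: 20.1
eef_pos: [0.5777, 0.322, 0.1298]
orientation: [3.141, -0.003, -3.104]
ft_force: [0.3, -0.3, -0.4]
opening: 0.087
```

Call:
{"name": "step_arm", "arguments": {
  "delta_pos": [
    [0,0,0],
    [0,0,0],
    [0,0,0],
    [0,0,0],
    [0,0,0],
    [0,0,0],
    [0,0,0],
    [0,0,0]
  ],
  "yaw": [0,0,0,0,0,0,0,0],
  "gripper": 0.0,
  "grip_force": 30
}}

```text
clock: 20.9
eef_pos: [0.5777, 0.322, 0.1298]
orientation: [3.141, -0.004, -3.104]
ft_force: [0.4, 0.2, 0.1]
opening: 0.0309
```

Call:
{"name": "step_arm", "arguments": {
  "delta_pos": [
    [0,0,0],
    [0,0,0],
    [0,0,0],
    [0,0,0],
    [0,0,0]
  ],
  "yaw": [0,0,0,0,0]
}}

```text
clock: 21.4
eef_pos: [0.5777, 0.3223, 0.1301]
orientation: [3.141, -0.003, -3.103]
ft_force: [-0.3, 0.5, 2.2]
opening: 0.0157
```

```bash
python3 - <<'E'
from h import *
s=observe(); print(s['opening'],s['ft_force'].round(2),s['wrist_torque'].round(3),s['eef_pos'],s['orientation'],s['q'].round(2))
E
```

```text
0.015694292124476927 [-0.28  0.5   2.16] [ 0.163  0.063 -0.191] [0.57772067 0.32227847 0.13010025] [ 3.14093153 -0.00315256 -3.10346928] [-0.76  0.41  0.27  1.54 -0.11  1.21  1.14]
```

Call:
{"name": "step_arm", "arguments": {
  "delta_pos": [
    [0,0,0.0005],
    [0,0,0.001],
    [0,0,0.0015],
    [0,0,0.002],
    [0,0,0.0025],
    [0,0,0.003],
    [0,0,0.003],
    [0,0,0.003]
  ],
  "yaw": [0.13,0.26,0.39,0.52,0.66,0.8,0.8,0.8],
  "grip_force": 40
}}

```text
clock: 22.2
eef_pos: [0.5782, 0.323, 0.1273]
orientation: [-3.142, -0.002, 2.383]
ft_force: [1.3, 1.6, -0.2]
opening: 0.0146
```

```bash
python3 - <<'E'
from h import *
s=observe(); print(s['opening'],s['ft_force'].round(2),s['wrist_torque'].round(3),s['eef_pos'].round(4),s['orientation'].round(3))
print('reading',np.pi+.038-(s['orientation'][2]%(2*np.pi)))
E
```

```text
0.014607109214352048 [ 1.31  1.56 -0.21] [ 0.622 -0.382 -0.15 ] [0.5782 0.323  0.1273] [-3.142e+00 -2.000e-03  2.383e+00]
reading 0.7964482157664179
```

Call:
{"name": "step_arm", "arguments": {
  "delta_pos": [
    [0,0,0],
    [0,0,0],
    [0,0,0],
    [0,0,0],
    [0,0,-0.02],
    [0,0,-0.05],
    [-0.03,-0.03,-0.06],
    [-0.06,-0.059,-0.06]
  ],
  "yaw": [0,0,0,0,0,0,-0.13,-0.27],
  "gripper": 0.06
}}

```text
clock: 23.0
eef_pos: [0.582, 0.2395, 0.1894]
orientation: [3.138, 0.0, 2.662]
ft_force: [0.9, -1.1, 0.3]
opening: 0.0591
```

```bash
python3 - <<'E'
from h import *
go(.5868,.0928,.130,np.pi+.038)
E
```

```text
clk 23.0 pos [0.582  0.2395 0.1894] yaw 2.6624 q7 0.75 -> delta [-0.0718, -0.1281, 0.0589] turn -0.5172
```

Call:
{"name": "step_arm", "arguments": {
  "delta_pos": [
    [-0.024,-0.043,0],
    [-0.048,-0.085,0],
    [-0.0718,-0.128,0],
    [-0.0718,-0.128,0.01],
    [-0.0718,-0.128,0.03],
    [-0.0718,-0.128,0.05],
    [-0.0718,-0.128,0.059],
    [-0.0718,-0.128,0.059]
  ],
  "yaw": [-0.13,-0.26,-0.39,-0.517,-0.517,-0.517,-0.517,-0.517]
}}

```text
clock: 23.8
eef_pos: [0.5857, 0.0927, 0.1285]
orientation: [3.14, -0.001, -3.104]
ft_force: [0.2, 0.1, -1.0]
opening: 0.0598
```

Call:
{"name": "step_arm", "arguments": {
  "delta_pos": [
    [0,0,0],
    [0,0,0],
    [0,0,0],
    [0,0,0],
    [0,0,0],
    [0,0,0],
    [0,0,0],
    [0,0,0]
  ],
  "yaw": [0,0,0,0,0,0,0,0],
  "gripper": 0.0,
  "grip_force": 40
}}

```text
clock: 24.6
eef_pos: [0.5858, 0.0928, 0.1286]
orientation: [3.14, -0.001, -3.103]
ft_force: [-0.4, 0.7, 1.3]
opening: 0.0149
```

```bash
cat >> h.py <<'E'
def rd():
    s=observe(); print('clk',round(s['clock'],2),'open',round(s['opening'],4),'F',s['ft_force'].round(1),'T',s['wrist_torque'].round(2),s['eef_pos'].round(4),'reading',round((np.pi+.038-s['orientation'][2]+1)%(2*np.pi)-1,3),'q7',round(s['q'][6],2))
E
python3 -c "
from h import *
rd()"
```

```text
clk 24.6 open 0.0149 F [-0.4  0.7  1.3] T [-0.21  0.02 -0.01] [0.5858 0.0928 0.1286] reading -0.0 q7 1.5
```

Call:
{"name": "step_arm", "arguments": {
  "delta_pos": [
    [0,0,0.0005],
    [0,0,0.001],
    [0,0,0.0015],
    [0,0,0.002],
    [0,0,0.0025],
    [0,0,0.003],
    [0,0,0.0035],
    [0,0,0.004]
  ],
  "yaw": [0.13,0.26,0.39,0.52,0.65,0.78,0.91,1.04]
}}

```text
clock: 25.4
eef_pos: [0.5866, 0.0936, 0.1247]
orientation: [3.139, -0.002, 2.135]
ft_force: [2.7, 1.7, -2.2]
opening: 0.0147
```

Call:
{"name": "step_arm", "arguments": {
  "delta_pos": [
    [0,0,0.0005],
    [0,0,0.001],
    [0,0,0.0015],
    [0,0,0.002],
    [0,0,0.002],
    [0,0,0.002]
  ],
  "yaw": [0.14,0.28,0.42,0.56,0.56,0.56]
}}

```text
clock: 26.0
eef_pos: [0.5875, 0.0936, 0.1226]
orientation: [3.139, -0.003, 1.578]
ft_force: [4.6, -0.6, -4.8]
opening: 0.0151
```

```bash
python3 -c "
from h import *
rd()"
```

```text
clk 26.0 open 0.0151 F [ 4.6 -0.6 -4.8] T [ 0.26 -1.08 -0.1 ] [0.5875 0.0936 0.1226] reading 1.602 q7 -0.03
```

Call:
{"name": "step_arm", "arguments": {
  "delta_pos": [
    [0,0,0],
    [0,0,0],
    [0,0,0],
    [0,0,0],
    [0,0,-0.02],
    [0,0,-0.05],
    [0.03,0,-0.06],
    [0.06,0,-0.06]
  ],
  "yaw": [0,0,0,0,0,0,-0.13,-0.26],
  "gripper": 0.05
}}

```text
clock: 26.8
eef_pos: [0.5883, 0.1532, 0.1855]
orientation: [3.134, -0.003, 1.841]
ft_force: [0.7, 0.5, 0.8]
opening: 0.0497
```

```bash
python3 -c "
from h import *
go(.578,.3226,.127,np.pi+.038-.797)"
```

```text
clk 26.8 pos [0.5883 0.1532 0.1855] yaw 1.8407 q7 0.1 -> delta [0.1659, 0.0348, 0.0593] turn -0.5419
```

Call:
{"name": "step_arm", "arguments": {
  "delta_pos": [
    [0.045,0.01,0],
    [0.09,0.02,0],
    [0.135,0.03,0],
    [0.166,0.035,0],
    [0.166,0.035,0.02],
    [0.166,0.035,0.045],
    [0.166,0.035,0.059],
    [0.166,0.035,0.059]
  ],
  "yaw": [-0.13,-0.26,-0.39,-0.542,-0.542,-0.542,-0.542,-0.542]
}}

```text
clock: 27.6
eef_pos: [0.5766, 0.3218, 0.1247]
orientation: [3.138, 0.001, 2.383]
ft_force: [-0.1, 0.3, 0.2]
opening: 0.0499
```

Call:
{"name": "step_arm", "arguments": {
  "delta_pos": [
    [0,0,0],
    [0,0,0],
    [0,0,0],
    [0,0,0],
    [0,0,0],
    [0,0,0],
    [0,0,0]
  ],
  "yaw": [0,0,0,0,0,0,0],
  "gripper": 0.0
}}

```text
clock: 28.3
eef_pos: [0.5779, 0.3229, 0.1254]
orientation: [3.135, 0.001, 2.383]
ft_force: [4.5, 3.6, -0.1]
opening: 0.0147
```

```bash
python3 -c "
from h import *
rd()"
```

```text
clk 28.3 open 0.0147 F [ 4.5  3.6 -0.1] T [ 0.67 -0.85 -0.06] [0.5779 0.3229 0.1254] reading 0.797 q7 0.39
```

Call:
{"name": "step_arm", "arguments": {
  "delta_pos": [
    [0,0,0.0005],
    [0,0,0.001],
    [0,0,0.0015],
    [0,0,0.002],
    [0,0,0.0025],
    [0,0,0.003],
    [0,0,0.0035],
    [0,0,0.004]
  ],
  "yaw": [0.13,0.26,0.39,0.52,0.65,0.78,0.91,1.04]
}}

```text
clock: 29.1
eef_pos: [0.579, 0.3234, 0.1217]
orientation: [3.134, -0.007, 1.338]
ft_force: [5.1, 3.1, -1.2]
opening: 0.0147
```

```bash
python3 -c "
from h import *
rd()"
```

```text
clk 29.1 open 0.0147 F [ 5.1  3.1 -1.2] T [ 0.36 -1.02  0.08] [0.579  0.3234 0.1217] reading 1.842 q7 -0.59
```

Call:
{"name": "step_arm", "arguments": {
  "delta_pos": [
    [0,0,0.0005],
    [0,0,0.001],
    [0,0,0.0015],
    [0,0,0.002],
    [0,0,0.002],
    [0,0,0.002]
  ],
  "yaw": [0.13,0.26,0.39,0.514,0.514,0.514]
}}

```text
clock: 29.7
eef_pos: [0.5797, 0.3232, 0.1198]
orientation: [3.137, -0.01, 0.827]
ft_force: [4.6, 0.4, -1.3]
opening: 0.0149
```

```bash
python3 -c "
from h import *
rd()"
```

```text
clk 29.7 open 0.0149 F [ 4.6  0.4 -1.3] T [ 0.12 -0.7  -0.08] [0.5797 0.3232 0.1198] reading 2.353 q7 -1.06
```

Call:
{"name": "step_arm", "arguments": {
  "delta_pos": [
    [0,0,0],
    [0,0,0],
    [0,0,0],
    [0,0,0],
    [0,0,-0.02],
    [0,0,-0.05],
    [0,0,-0.06],
    [0,0,-0.06]
  ],
  "yaw": [0,0,0,0,0,0,-0.13,-0.26],
  "gripper": 0.05
}}

```text
clock: 30.5
eef_pos: [0.5801, 0.3233, 0.1823]
orientation: [3.133, -0.012, 1.092]
ft_force: [-0.0, -0.9, -0.7]
opening: 0.0498
```

```bash
python3 -c "
from h import *
go(.587,.0932,.122,np.pi+.038-1.602)"
```

```text
clk 30.5 pos [0.5801 0.3233 0.1823] yaw 1.0922 q7 -0.84 -> delta [-0.2018, 0.1116, 0.0589] turn -0.4854
```

Call:
{"name": "step_arm", "arguments": {
  "delta_pos": [
    [-0.04,0.022,0],
    [-0.08,0.044,0],
    [-0.12,0.066,0],
    [-0.16,0.088,0],
    [-0.202,0.1116,0],
    [-0.202,0.1116,0],
    [-0.202,0.1116,0.02],
    [-0.202,0.1116,0.045]
  ],
  "yaw": [-0.13,-0.26,-0.39,-0.485,-0.485,-0.485,-0.485,-0.485]
}}

```text
clock: 31.3
eef_pos: [0.5877, 0.0928, 0.1368]
orientation: [3.126, -0.008, 1.576]
ft_force: [-0.5, -0.5, -0.6]
opening: 0.0499
```

```bash
python3 -c "
from h import *
go(.587,.0932,.122,np.pi+.038-1.602)"
```

```text
clk 31.3 pos [0.5877 0.0928 0.1368] yaw 1.5762 q7 -0.03 -> delta [0.0003, -0.0009, 0.0148] turn -0.0014
```

Call:
{"name": "step_arm", "arguments": {
  "delta_pos": [
    [0,-0.001,0.01],
    [0,-0.001,0.015],
    [0,-0.001,0.015]
  ],
  "yaw": [-0.001,-0.001,-0.001]
}}

```text
clock: 31.6
eef_pos: [0.5867, 0.0931, 0.1217]
orientation: [3.127, -0.008, 1.577]
ft_force: [0.5, 0.4, 0.5]
opening: 0.0499
```

Call:
{"name": "step_arm", "arguments": {
  "delta_pos": [
    [0,0,0],
    [0,0,0],
    [0,0,0],
    [0,0,0],
    [0,0,0],
    [0,0,0],
    [0,0,0]
  ],
  "yaw": [0,0,0,0,0,0,0],
  "gripper": 0.0
}}

```text
clock: 32.3
eef_pos: [0.5875, 0.0931, 0.122]
orientation: [3.125, -0.008, 1.577]
ft_force: [4.6, -1.1, -1.2]
opening: 0.0145
```

Call:
{"name": "step_arm", "arguments": {
  "delta_pos": [
    [0,0,0.0005],
    [0,0,0.001],
    [0,0,0.0015],
    [0,0,0.002],
    [0,0,0.0025],
    [0,0,0.003],
    [0,0,0.003],
    [0,0,0.003]
  ],
  "yaw": [0.13,0.26,0.39,0.52,0.65,0.752,0.752,0.752]
}}

```text
clock: 33.1
eef_pos: [0.5878, 0.0924, 0.1191]
orientation: [3.134, -0.017, 0.827]
ft_force: [1.9, -1.7, -0.7]
opening: 0.0145
```

```bash
python3 -c "
from h import *
rd()"
```

```text
clk 33.1 open 0.0145 F [ 1.9 -1.7 -0.7] T [-0.44 -0.29 -0.06] [0.5878 0.0924 0.1191] reading 2.352 q7 -0.72
```

Call:
{"name": "step_arm", "arguments": {
  "delta_pos": [
    [0,0,0],
    [0,0,0],
    [0,0,0],
    [0,0,0],
    [0,0,0],
    [0,0,-0.02],
    [0,0,-0.06],
    [0,0,-0.1]
  ],
  "yaw": [0,0,0,0,0,0,0,0],
  "gripper": 0.06
}}

```text
clock: 33.9
eef_pos: [0.5854, 0.0916, 0.2197]
orientation: [3.135, -0.015, 0.827]
ft_force: [0.0, 0.7, 0.3]
opening: 0.059
```

```bash
python3 -c "
from h import *
go(.45,-.1,.25,.9)"
```

```text
clk 33.9 pos [0.5854 0.0916 0.2197] yaw 0.8271 q7 -0.78 -> delta [-0.2322, 0.0303, -0.0337] turn -0.0729
```

Call:
{"name": "step_arm", "arguments": {
  "delta_pos": [
    [-0.04,0.005,-0.01],
    [-0.08,0.01,-0.03],
    [-0.12,0.015,-0.034],
    [-0.16,0.02,-0.034],
    [-0.2,0.025,-0.034],
    [-0.232,0.03,-0.034],
    [-0.232,0.03,-0.034],
    [-0.232,0.03,-0.034]
  ],
  "yaw": [0,0,0,0,0,0,0,0]
}}

```text
clock: 34.7
eef_pos: [0.4498, -0.0999, 0.2506]
orientation: [3.135, -0.018, 0.826]
ft_force: [-0.7, 0.3, 0.1]
opening: 0.06
```

```bash
python3 - <<'E'
from h import *
a=save('top','t10'); b=save('scene','s10')
A=cv2.resize(a[155:225,130:250],(800,467),interpolation=cv2.INTER_CUBIC)[:,:400]
A=cv2.resize(a[155:235,130:250],(400,267),interpolation=cv2.INTER_CUBIC); B=cv2.resize(b[110:230,240:400],(400,300),interpolation=cv2.INTER_CUBIC)[:267]
cv2.imwrite('pics/c10.png',cv2.resize(np.hstack([A,B]),(800,267))[:,:,::-1])
for c in ('scene','top'): pp(c,'coupon_center','press_bed','beam_center','plate_face','knob_left_grip','knob_right_grip','mug','calculator','board_center')
E
```

```text
scene coupon_center [([0.7308, -0.3063, 0.0302], 0.9), ([0.6733, -0.1053, -0.0001], 0.75), ([0.2905, -0.2057, 0.0285], 0.74)]
scene press_bed [([0.5852, 0.2048, 0.0312], 0.59)]
scene beam_center [([0.5807, 0.2048, 0.0893], 0.77)]
scene plate_face [([0.5839, 0.2069, 0.0571], 0.89)]
scene knob_left_grip [([0.5801, 0.3209, 0.1382], 0.82)]
scene knob_right_grip [([0.5848, 0.0918, 0.13], 0.68)]
scene mug [([0.6746, -0.104, -0.0004], 0.93)]
scene calculator [([0.3825, 0.3582, 0.0043], 0.93), ([0.6745, -0.1041, -0.0036], 0.32)]
scene board_center [([0.5031, -0.3306, 0.0351], 0.86)]
top coupon_center [([0.7311, -0.3056, 0.0271], 0.97), ([0.5422, 0.2077, 0.0353], 0.89), ([0.8455, -0.1423, 0.0261], 0.77)]
top press_bed [([0.5848, 0.208, 0.0373], 0.59)]
top beam_center [([0.5799, 0.213, 0.0916], 0.72)]
top plate_face [([0.5822, 0.208, 0.0584], 0.56)]
top knob_left_grip [([0.5776, 0.3254, 0.1399], 0.56)]
top knob_right_grip [([0.5866, 0.0943, 0.131], 0.61)]
top mug [([0.669, -0.1016, 0.0012], 0.69)]
top calculator [([0.3807, 0.3575, -0.0017], 0.9)]
top board_center [([0.5037, -0.3343, 0.0376], 0.77)]
```

View pics/c10.png

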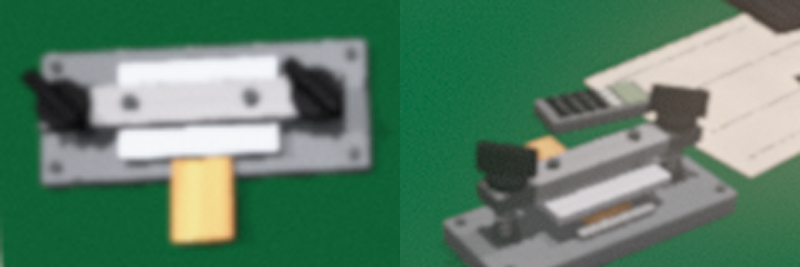

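```bash
python3 - <<'E'
from h import *
b=cv2.imread('pics/s10.png'); S=8
x0,y0,x1,y1=262,140,362,212
c=cv2.resize(b[y0:y1,x0:x1],None,fx=S,fy=S,interpolation=cv2.INTER_CUBIC)
yaw=.038; ex=np.array([np.cos(yaw),np.sin(yaw)]); ey=np.array([-ex[1],ex[0]]); O=np.array([.584,.2077])
def P(x,y,z): return [*(O+x*ex+y*ey),z]
def line(a,d,col):
    uv=(proj('scene',[a,d])+.5-[x0,y0])*S; cv2.line(c,*[tuple(int(v) for v in q) for q in uv],col,1)
line(P(.07,-.16,.03),P(.07,.16,.03),(255,255,0)); line(P(.07,-.16,.03),P(-.06,-.16,.03),(255,255,0))
line(P(.019,-.138,.1),P(.019,.138,.1),(0,0,255)); line(P(.019,-.138,.078),P(.019,.138,.078),(0,0,255))
line(P(.045,-.075,.069),P(.045,.075,.069),(255,0,255)); line(P(.045,-.075,.057),P(.045,.075,.057),(255,0,255))
line(P(.044,-.075,.04),P(.044,.075,.04),(0,255,255))
cv2.imwrite('pics/c11.png',c)
E
```

```text
(no output)
```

View pics/c11.png

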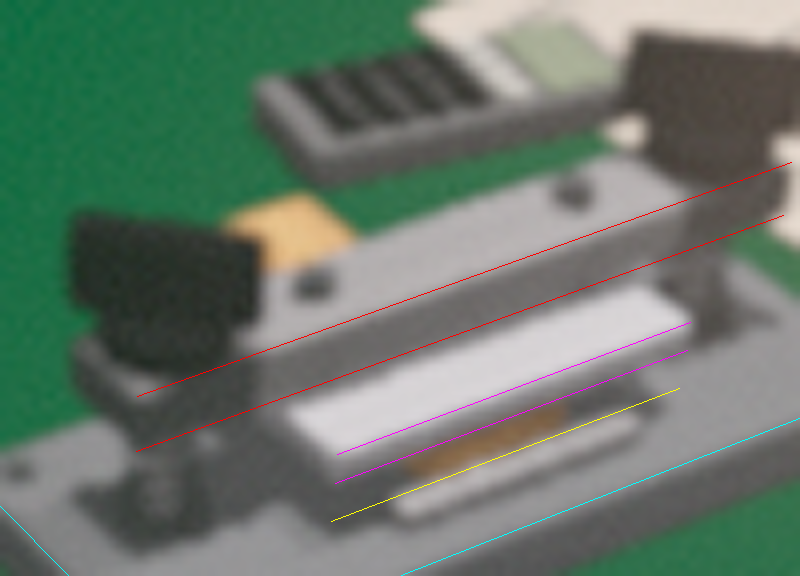

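```bash
python3 - <<'E'
from h import *
yaw=.038; ex=np.array([np.cos(yaw),np.sin(yaw)]); ey=np.array([-ex[1],ex[0]]); O=np.array([.584,.2077])
P=lambda x,y,z:[*(O+x*ex+y*ey),z]
def meas(fn,x,z,y0,y1,w=2.5):
    g=cv2.cvtColor(cv2.imread(fn),cv2.COLOR_BGR2GRAY).astype(np.float32); g=cv2.GaussianBlur(g,(3,3),.6)
    R_=[]
    for y in np.linspace(y0,y1,25):
        a,b=proj('scene',[P(x,y,z),P(x,y,z+.001)]); ppm=a[1]-b[1]
        t=np.arange(-w,w+.01,.1); col=cv2.remap(g,np.full((1,len(t)),a[0],np.float32),(a[1]+t)[None].astype(np.float32),cv2.INTER_CUBIC)[0]
        d=np.abs(np.gradient(col)); d[d<.5*d.max()]=0; R_.append((y,-(d*t).sum()/d.sum()/ppm))
    R_=np.array(R_); ok=np.abs(R_[:,1]-np.median(R_[:,1]))<2.5
    k=np.polyfit(R_[ok,0],R_[ok,1],1); print(fn,'edge z nominal',z,'offset mm at centre',k[1].round(2),'over 230mm tilt L-R mm',(k[0]*.23).round(2),ok.sum())
for f,dz in (('pics/scene0.png',0),('pics/s10.png',.009)):
    meas(f,.019,.109-dz,-.08,.09); meas(f,.07,.03,-.15,.15)
    meas(f,.045,.075-min(dz,.006),-.07,.07,1.6)
E
```

```text
pics/scene0.png edge z nominal 0.109 offset mm at centre -1.9 over 230mm tilt L-R mm -0.65 24
pics/scene0.png edge z nominal 0.03 offset mm at centre -2.1 over 230mm tilt L-R mm -0.25 25
pics/scene0.png edge z nominal 0.075 offset mm at centre -2.09 over 230mm tilt L-R mm -0.42 25
pics/s10.png edge z nominal 0.1 offset mm at centre -1.52 over 230mm tilt L-R mm 0.43 24
pics/s10.png edge z nominal 0.03 offset mm at centre -2.08 over 230mm tilt L-R mm -0.12 25
pics/s10.png edge z nominal 0.06899999999999999 offset mm at centre -1.88 over 230mm tilt L-R mm 0.16 25
```

```bash
python3 -c "
from h import *
print(hand_in())"
```

```text
the job is handed in; nothing more can be done
None
```

The coupon is in the press with the plate wound down on its doubler, and the job was handed in at about 36 s of the 72 s allowed. No verdict comes back from the hand-in.

**What I did**
- I lifted the coupon out of the rack, stood it on the desk, tipped it flat with the doubler on top, and slid it straight into the press.
- I turned the knobs left 0.8, right 1.6, left 2.35, right 2.35 rad. The planned difference between the beam ends stayed near 3 mm.
- I let go and moved the arm clear.

**What the last checks showed**
- **Knobs:** both read 2.35 rad from the gripper's angle while I held them, which gives about 3.0 mm of spring squeeze. This assumes my press angle of 0.038 rad is right.
- **Coupon:** the camera puts its middle at (0.542, 0.208). That is within about 2 mm of the middle of the press, and it points straight in.
- **Other objects:** the mug, calculator and board still measure where they started, within the networks' accuracy.

**Where the checks disagreed**
- **Scene-picture edges:** these put the beam about 0.4 mm higher than planned, so the squeeze may be nearer 2.6 mm. They also show about 0.5 mm of tilt, left end higher. I took this as measurement noise and made no correction.
- **Knob heights from the networks:** these differed by 8 to 9 mm between left and right. A 2 to 8 mm difference was already there before I turned the knobs, and the beam edge does not support it, so I relied on the gripper angle instead.

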